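# Refit the centrifuge rotor and shut the lid

## Robot

A 6-joint arm with a two-finger parallel gripper is mounted at the origin on the work surface. World frame = base frame: x ahead of the robot, y to its left, z up, the work surface at z = 0. Lengths are in m, angles in rad, forces in N, time in s.
With the tool pointing down it reaches from about 0.275 to 0.85 m from the base axis. Payload 19 kg.
Tool frame: the origin (TCP) lies where the fingers leave the gripper's body, on its centre line; the fingertips stand 73 mm ahead of it and the grasp point (between the pads) lies robot.grasp_offset ahead of it (robot.grasp_offset is the distance from the TCP to the grasp point, in m); z points along the fingers, y is the direction in which the jaws open and shut (so a half turn about z gives the same grasp; the last joint's range is limited). The gripper opens to 85 mm and grips with 20 to 120 N. Pads are 22 mm wide; open, the fingers measure 114 mm over their backs; the gripper's body (76 mm by 85 mm) begins 54 mm behind the grasp point. The pads swing forward as they close: fully open they stand 13 mm farther back than shut.
Start: joints at [-1.338, 0.15, 1.437, -0, 1.554, -0.134], TCP at [0.206, -0.537, 0.304] pointing down, gripper open.
Joint ranges: [-2.8, 2.8], [-0.68, 2.1], [0.12, 2.68], [-1.39, 4.53], [0.16, 2.79], [-2.81, 2.81]. Speed limits (rad/s): [1.89, 1.89, 2.22, 3.01, 3.01, 3.01].

## Interface

Orientations are given as a 3x3 rotation matrix whose columns are the frame's x, y, z axes.
In Python, from cell import robot gives the robot as it stands. The module is installed in compiled form; this text tells all that it offers.
- The arm moves only by the tool send_rows, never from a script. Its argument "deltas" is a list of rows, each a list of 7 numbers: the shift along the tool's x, y, z in mm, then the turn, a rotation vector about the tool's x, y, z in rad, then the opening, from 0 (shut) to 1 (fully open). A call has 1 to 12 rows; each row is the pose to reach, as a shift and turn from the pose commanded when the call began, along the tool's axes at that moment; what a row does not reach only later rows make up. A row lasts 1/10 s, in which the tool goes at most 50 mm and 8.59 degrees, less where a joint would pass 70% of its speed; a pose out of reach is approached as far as the arm can. A call with a gripper value outside its range is refused whole. The fingers move at their own pace and stop on an object; "newtons" is the grip in N (left out, the last holds). Time passes only in rows, so rows that repeat a pose let the fingers close. It gives the time, the measured TCP pose, the force and the opening at its end, in the units of the state.
- robot.get_state(): the state, without advancing time (a new reading comes with each control period).
- robot.capture(name): name is "side" or "top"; returns the picture (420x560x3 uint8, red, green, blue); there is no depth.
- robot.calibration(name): a dict with "fx", "fy", "cx", "cy" (pixels), "k1" (the pictures are not rectified: a ray, as slopes to the right and down, at radius r is drawn at 1 + k1 r^2 times it, then the intrinsics apply), "extrinsics" (4x4, takes a point from world to camera coordinates). Camera axes: x right, y up, looking along -z (the intrinsics and any distortion apply to the point x, -y, -z); pixel columns grow to the right and rows downward; lengths in m; the calibration is good to about 2 mm. A picture is of the moment at which its call begins. calibration takes no time and is no camera call.
- robot.sign_off(): hands the job in, once; it reports no verdict.
The state is a dict: "time_s": time; "q": joint angles; "joint_vel": joint speeds; "joint_efforts": joint torques, N m; "eef_pos": TCP position; "ee_rot": TCP orientation; "force": force on the tool from outside, world axes, zero at the start; "torque": the same for the moment, N m; "grip_width": finger opening in m.
Only numpy, scipy, OpenCV 4.12 (cv2) and the standard library are available. Lean on these libraries where they do the work, as an engineer would, in place of code of your own. Each camera call takes 0.05 s, during which the arm holds its last target. There are 200 camera calls.

## Task

Put the round twelve-place rotor back into the open centrifuge: lower it gently over the drive shaft, not letting it fall or ramming the drive, turned so that the slot under it lines up with the shaft's cross pin and it drops fully home. Then close the lid until it is shut. Leave the strip rotor and the other things on the bench where they are.

Things in the scene. Friction and masses are not known exactly. Their poses are not given: they have to be found in the camera images.
- rotor: The rotor to fit: round bowl-shaped aluminium rotor, 116 mm across its rim, 90 mm high in all, 0.3 to 0.65 kg, with twelve tube holes in its dished top (rim top 50 mm above the underside) and a black grip block in the middle. Origin: centre of the underside; z up along its axis; x along the slot beneath and the block's long side. A half turn gives the same fit. It stands upright on the bench.
- rotor_grip (a point): Middle of the rotor's flat-sided grip block, on the axis, 73 mm above the underside. The block is 50 mm long (along x), 28 mm thick (along y) and 34 mm high (56 to 90 mm above the underside); beside its flats the space is free down to the dish.
- rotor_slot (a point): Middle of the slot's mouth in the rotor's underside (same point and axes as the rotor's origin). The slot runs straight across along x, 13 mm wide, 13 mm deep; a blind centre bore, 23 mm wide and 32 mm deep, takes the drive shaft.
- drive_seat (a point): Centre of the top face of the drive's seat flange (52 mm across) in the chamber, on the drive axis, 45 mm above the bench; z up, x along the cross pin. The rotor's origin is here when it is home. The shaft stands 30 mm above it, 20 mm in diameter, its last 9 mm tapered to 9 mm.
- drive_pin (a point): Middle of the steel cross pin through the shaft, 10 mm in diameter, 44 mm long along x, lying on the flange (its top 10 mm above the seat). The drive starts at any angle; a stiff brake (0.3 N m) holds it. If the rotor's slot is not in line within about 4 degrees the rotor stops on the pin, 10 mm too high, and the lid cannot shut.
- centrifuge: White benchtop microcentrifuge, fixed. Origin: on the bench under the drive axis; z up; its front with the sloping panel faces its -x, the lid's hinge is on its +x side. Housing: 145 mm to the front, 115 mm to the rear and to each side of the drive axis, top at 130 mm (the front panel is lower). The open round chamber is 156 mm across and 100 mm deep, centred on the drive axis.
- lid (a joint): Angle of the centrifuge lid, rad: 0 shut, grows as it opens upward, 1.75 at the stop. It starts open at 1.5 to 1.7 (about upright). A stiff hinge (0.55 N m) holds it wherever it is left; it neither falls nor springs, and there is no catch.
- lid_hinge (a point): Middle of the lid's hinge line, 100 mm from the drive axis toward the centrifuge's +x, 132 mm above the bench; the line runs along the centrifuge's y. The point turns with the lid; with the lid shut its axes are the centrifuge's. The lid runs 195 mm along the point's -x, 206 mm wide, with a finger lip of 11 mm more at its free edge; its flat outer face is 18 mm to the point's +z.
- lid_edge (a point): Middle of the lid's free edge on its outer face, 195 mm from the hinge line; about 320 mm above the bench with the lid upright.
- strip_rotor: Leave alone: the other rotor, aluminium, 96 mm by 106 mm, 70 mm high, with two straight rows of eight small holes and a round black knob. Origin: centre of the underside. It stands on the same part of the bench as the rotor; which of the two is on which side varies.
- tube_rack: Leave alone: white rack of small tubes, 80 x 205 mm, 42 mm high. Origin: centre of the underside.
- wash_bottle: Leave alone: white plastic bottle with nozzle, 68 mm across, 178 mm high. Origin: centre of the underside.
- glass_dish: Leave alone: low glass dish, 70 mm across, 16 mm high. Origin: centre of the underside.
- tweezers: Leave alone: steel tweezers lying flat, 145 mm long. Origin: near their middle, at bench height.
- tip_box: Leave alone: grey box of pipette tips, 85 x 120 mm, 58 mm high. Origin: centre of the underside.
Mind the look-alikes: they are no part of the job. What is shaped like the rotor but pink or purple is not meant.

How it is judged:
By the outcome, as a careful person would: the job done as asked, in the order asked, and still so for the second after the job is handed in, with the robot touching nothing.
It also fails if it takes over 61 s, if anything falls off the work surface, if the arm or the gripper's body presses on something with over 40 N, if the wrist force passes 120 N, or if a joint passes its speed limit or range.

## Working session

There is one attempt and no reset: what is moved stays moved. The work goes in short steps, Python scripts to look and compute and a tool call to move; the robot and the scene stay as the last step left them, time stands still between calls to the robot, and variables do not carry over. Pictures are saved under pics/ and viewed, about 8 in all and at most 12, crops included, and the job is handed in when it is done.

Besides the shell and the picture viewer there is one more tool, called after "Call:" as name(argument=value, ...) on one line, values as JSON. send_rows: Moves the arm, as the interface text tells. Its arguments: {"type":"object","properties":{"deltas":{"type":"array","items":{"type":"array","items":{"type":"number"}}},"newtons":{"type":"number"}},"required":["deltas"]}

```bash
mkdir -p pics; cat > h.py <<'E'
import numpy as np, cv2
from cell import robot
def ray(cam,u,v):
    c=robot.calibration(cam)
    xd,yd=(u-c["cx"])/c["fx"],(v-c["cy"])/c["fy"]
    x,y=xd,yd
    for _ in range(30):
        s=1+c["k1"]*(x*x+y*y); x,y=xd/s,yd/s
    E=np.array(c["extrinsics"]); R,t=E[:3,:3],E[:3,3]
    return -R.T@t, R.T@np.array([x,-y,-1.])
def onz(cam,u,v,z):
    o,d=ray(cam,u,v); return o+d*(z-o[2])/d[2]
def proj(cam,p):
    c=robot.calibration(cam);E=np.array(c["extrinsics"])
    q=E[:3,:3]@np.array(p)+E[:3,3]; x,y=q[0]/-q[2],-q[1]/-q[2]
    s=1+c["k1"]*(x*x+y*y); return np.array([c["cx"]+c["fx"]*x*s,c["cy"]+c["fy"]*y*s])
def save(cam,name):
    im=robot.capture(cam)[:,:,::-1].copy(); cv2.imwrite(f"pics/{name}.png",im); return im
E
python3 - <<'E'
from h import *
np.set_printoptions(precision=4,suppress=True)
a=save("top","top0");b=save("side","side0")
for c in("top","side"):print(c,ray(c,280,210),robot.calibration(c)["fx"])
print(robot.get_state(),robot.grasp_offset)
E
```

```text
top (array([0.4277, 0.0148, 1.1811]), array([ 0.045 ,  0.0229, -0.9988])) 413.11100005210716
side (array([-0.3141,  0.5691,  0.7631]), array([ 0.6926, -0.4533, -0.5612])) 395.150272948777
{'time_s': 0.1, 'q': array([-1.338 ,  0.1509,  1.4379,  0.    ,  1.5538, -0.134 ]), 'joint_vel': array([-0.0005,  0.0001, -0.0003,  0.0006, -0.0017, -0.0004]), 'joint_efforts': array([  0.0029, -71.4384, -57.1795,  -0.0004,   0.007 ,   0.0001]), 'eef_pos': array([ 0.2062, -0.5366,  0.3034]), 'ee_rot': array([[ 0.9335,  0.3586, -0.0002],
       [ 0.3586, -0.9335,  0.001 ],
       [ 0.0001, -0.001 , -1.    ]]), 'force': array([0.3195, 0.0169, 1.138 ]), 'torque': array([-0.0248, -0.0106, -0.0443]), 'grip_width': 0.08549629829911713} 0.0539
```

View pics/top0.png

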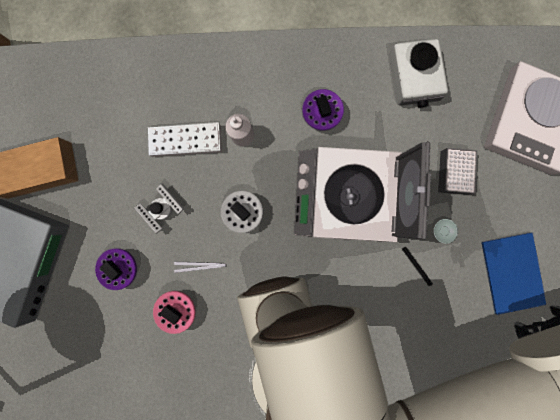

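View pics/side0.png

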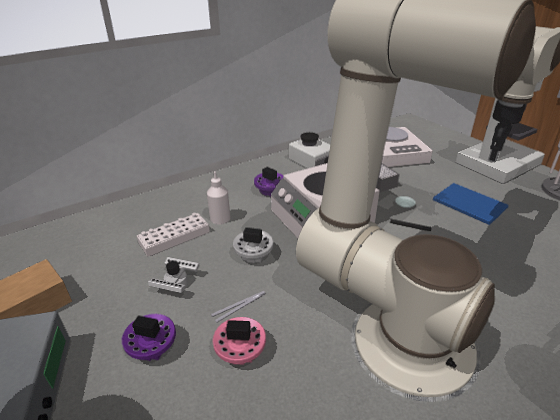

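Round rotor candidates in the top view: grey at (242,212), purple at (323,108) and (116,268), pink at (174,312). The strip rotor is at (160,208). The grey one fits: aluminium, round, black block. Next I enlarge it and the chamber to confirm.

```bash
python3 - <<'E'
from h import *
np.set_printoptions(precision=4,suppress=True)
a=cv2.imread("pics/top0.png")
c1=cv2.resize(a[182:242,212:272],(390,390),interpolation=cv2.INTER_CUBIC)
c2=cv2.resize(a[164:224,320:380],(390,390),interpolation=cv2.INTER_CUBIC)
c2=np.clip(c2.astype(float)*2.0,0,255).astype(np.uint8)
cv2.imwrite("pics/crop1.png",np.hstack([c1,c2]))
# block: dark pixels near rotor
roi=np.zeros(a.shape[:2],np.uint8);cv2.circle(roi,(241,211),13,255,-1)
m=((a.max(2)<60)&(roi>0)).astype(np.uint8)
n,l,s,ce=cv2.connectedComponentsWithStats(m)
i=1+np.argmax(s[1:,4]);print("block",s[i],ce[i])
ys,xs=np.where(l==i)
P=np.array([onz("top",u,v,.09)[:2] for u,v in zip(xs,ys)])
(cx,w,ang)=cv2.minAreaRect((P*1000).astype(np.float32));print("block rect mm",cx,w,ang)
C=np.cov(P.T);e,V=np.linalg.eigh(C);print("long axis deg",np.degrees(np.arctan2(V[1,1],V[0,1])))
for z in(.05,.09):print(z,onz("top",242,212,z))
# chamber: dark disc
m=(a.max(2)<75).astype(np.uint8)
n,l,s,ce=cv2.connectedComponentsWithStats(m)
for j in range(1,n):
  if s[j,4]>150:print(s[j],ce[j],onz("top",*ce[j],.13))
print(np.linalg.norm(onz("top",326,193,.13)-onz("top",383,193,.13)))
E
```

```text
block [231 202  20  19 195] [240.4821 210.7282]
block rect mm (478.7135925292969, 144.5415496826172) (49.0728759765625, 26.227359771728516) 43.5819091796875
long axis deg 45.59021466547724
0.05 [0.4763 0.1452 0.05  ]
0.09 [0.4746 0.1406 0.09  ]
[410  43  28  28 610] [423.3426  56.1525] [ 0.8688 -0.3502  0.13  ]
[399  92  52  19 370] [425.2378 101.2892] [ 0.7467 -0.3474  0.13  ]
[313  94  26  29 393] [325.8753 107.3537] [ 0.7375 -0.0877  0.13  ]
[   0  138  105  251 6787] [ 51.2696 267.5248] [0.342  0.6426 0.13  ]
[ 392  143   86  100 2347] [425.3076 195.64  ] [ 0.5005 -0.3337  0.13  ]
[ 325  165   59   59 2679] [354.0019 193.7876] [ 0.5107 -0.151   0.13  ]
[162 184  31  28 186] [177.629  197.5645] [0.515  0.3016 0.13  ]
[255 194  18  38 311] [264.6334 212.9035] [0.4688 0.0782 0.13  ]
[228 198  23  23 234] [239.5556 209.8803] [0.4785 0.1421 0.13  ]
[402 247  31  40 252] [417.4484 266.869 ] [ 0.3202 -0.3053  0.13  ]
[124 249  17  40 228] [134.2193 261.9561] [0.3524 0.4179 0.13  ]
[100 260  32  23 486] [114.9527 269.6728] [0.3336 0.4694 0.13  ]
[ 241  274  143   69 3546] [302.6534 311.2456] [ 0.2178 -0.0108  0.13  ]
[ 387  288  173  132 3992] [471.7608 346.755 ] [ 0.1126 -0.4378  0.13  ]
[179 290  27  40 261] [194.3831 305.2107] [0.2393 0.2636 0.13  ]
[158 305  24  19 271] [170.1734 313.5129] [0.2193 0.3266 0.13  ]
0.14559862993988518
```

View pics/crop1.png

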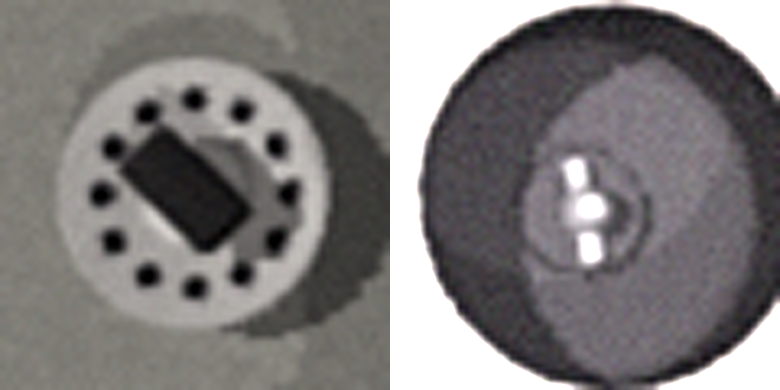

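```bash
python3 - <<'E'
from h import *
np.set_printoptions(precision=4,suppress=True)
a=np.mean([robot.capture("top").astype(float) for _ in range(6)],0)
g=a.mean(2)
sub=g[182:205,338:362];print(sub.astype(int)[:, :])
m=(a.max(2)<75).astype(np.uint8)
roi=np.zeros_like(m);cv2.circle(roi,(354,194),34,1,-1)
w=((a.min(2)>120)&(roi==0)) .astype(np.uint8)
# chamber rim: fit ellipse to boundary of bright housing hole
w=(a.min(2)>125).astype(np.uint8)
cs,h=cv2.findContours(w,cv2.RETR_CCOMP,cv2.CHAIN_APPROX_NONE)
for c,hh in zip(cs,h[0]):
    if cv2.contourArea(c)>1500:
        (x,y),r,an=cv2.fitEllipse(c);print(hh[3],cv2.contourArea(c),x,y,r,onz("top",x,y,.13),cv2.minAreaRect(c))
E
```

```text
[[ 40  38  39  37  39  37  36  48  62  64  61  63  64  63  63  65  64  63
   62  63  63  62  62  64]
 [ 38  36  36  37  38  35  44  61  66  63  62  63  65  65  64  65  63  62
   62  63  64  64  64  63]
 [ 37  38  36  36  36  38  51  63  65  63  63  64  65  63  63  64  65  63
   64  62  65  62  63  63]
 [ 37  38  35  38  38  48  55  59  60  58  60  64  65  63  64  64  64  63
   63  63  64  64  62  63]
 [ 39  36  37  37  49  57  55  54  56  53  52  55  56  57  55  61  64  65
   62  62  63  63  64  62]
 [ 38  38  40  38  48  56  52  53  51  50  54  56  59  56  49  52  60  64
   65  63  64  64  61  65]
 [ 38  38  36  43  50  52  51  59  70  88 108  98  67  63  60  56  59  64
   62  65  64  64  63  63]
 [ 38  38  35  34  41  54  59  63  90 136 162 135  69  55  65  63  64  54
   54  62  65  64  63  63]
 [ 37  37  33  38  51  60  63  62  78 133 167 142  73  47  63  64  65  58
   53  56  65  66  62  63]
 [ 40  33  30  39  59  65  63  57  61 112 156 142  81  43  58  65  65  64
   58  50  58  65  65  62]
 [ 37  34  31  49  64  65  63  58  53  96 131 117  77  47  57  62  64  64
   63  55  56  6
[... 2365 characters left out ...]
6533203125 119.41846466064453 (66.60214233398438, 109.8075180053711) [ 0.6931 -0.6293  0.13  ] ((539.1500244140625, 115.54998779296875), (72.73237609863281, 92.65473175048828), 18.43494987487793)
-1 2414.5 420.3350524902344 68.062255859375 (51.70392608642578, 64.56842041015625) [ 0.8364 -0.3401  0.13  ] ((420.45556640625, 67.84711456298828), (56.481605529785156, 45.738250732421875), 80.90972137451172)
-1 1511.0 386.4961853027344 15.213363647460938 (26.440486907958984, 109.44475555419922) [ 0.9846 -0.2593  0.13  ] ((390.5, 13.0), (26.0, 123.0), 90.0)
-1 3110.0 238.5507354736328 15.22909164428711 (33.73020553588867, 129.8204345703125) [0.998  0.1344 0.13  ] ((242.5, 16.0), (32.0, 117.0), 90.0)
```

```bash
python3 - <<'E'
from h import *
np.set_printoptions(precision=4,suppress=True)
a=np.mean([robot.capture("top").astype(float) for _ in range(4)],0)
g=a.mean(2)
pts=[]
for r in list(range(189,192))+list(range(201,204)):
    cs=np.arange(345,354); w=np.clip(g[r,345:354]-75,0,None)
    pts.append(((w*cs).sum()/w.sum(),r))
print(np.array(pts))
P=np.array([onz("top",u,v,.053)[:2] for u,v in pts])
k=np.polyfit(P[:,0],P[:,1],1);print("pin world dir deg",np.degrees(np.arctan(k[0])), "line y at x=.5107",np.polyval(k,.5107),"mean",P.mean(0))
for z,u,v in((.075,350.3,195.3),(.055,349.5,196)):print(z,onz("top",u,v,z))
print("ends",onz("top",348,187.7,.05),onz("top",350.3,204.3,.05),proj("top",[.5107,-.1507,.075]),proj("top",[.5107,-.1507,.05]))
# rotor rim circle
m=((a.min(2)>110)).astype(np.uint8);r=np.zeros_like(m);cv2.circle(r,(241,211),26,1,-1)
c=max(cv2.findContours(m*r,0,1)[0],key=cv2.contourArea)
(x,y),rr,_=cv2.fitEllipse(cv2.convexHull(c));print("rim",x,y,rr,onz("top",x,y,.05),"diam",np.linalg.norm(onz("top",x-rr[0]/2,y,.05)-onz("top",x+rr[0]/2,y,.05)))
ro=np.zeros_like(m);cv2.circle(ro,(241,211),13,1,-1)
bm=((a.max(2)<65)&(ro>0)).astype(np.uint8)
bc=max(cv2.findContours(bm,0,1)[0],key=cv2.contourArea)
Q=np.array([onz("top",*q[0],.09)[:2]*1000 for q in bc],np.float32);print(cv2.minAreaRect(Q))
mm=cv2.moments(bm);print("angle img",np.degrees(.5*np.arctan2(2*mm["mu11"],mm["mu20"]-mm["mu02"])),mm["m10"]/mm["m00"],mm["m01"]/mm["m00"])
ix=np.degrees(np.arctan2(*(onz("top",260,211,.09)-onz("top",222,211,.09))[[1,0]]));print("img x dir world",ix)
# side check of block
b=cv2.imread("pics/side0.png")
print("side proj block top",proj("side",[.4775,.143,.09]))
b=b[228:246,240:266].max(2);ys,xs=np.where(b<60);print("side block centroid",xs.mean()+240,ys.mean()+228,proj("side",[.4775,.143,.073]))
E
```

```text
[[347.8758 189.    ]
 [348.0064 190.    ]
 [348.2417 191.    ]
 [350.2459 201.    ]
 [350.3667 202.    ]
 [350.4573 203.    ]]
pin world dir deg 8.630706896086167 line y at x=.5107 -0.14980304232550218 mean [ 0.5111 -0.1497]
0.075 [ 0.5113 -0.1496  0.075 ]
0.055 [ 0.5109 -0.1503  0.055 ]
ends [ 0.5343 -0.1478  0.05  ] [ 0.4885 -0.1523  0.05  ] [350.734  195.5037] [349.3994 196.2264]
rim 238.55674743652344 212.51361083984375 (45.95517349243164, 50.3387336730957) [0.4752 0.1548 0.05  ] diam 0.12677879253507263
((480.0718994140625, 145.75425720214844), (55.89993667602539, 28.11486053466797), 41.111244201660156)
angle img 42.25657339949615 240.35121951219512 210.5951219512195
img x dir world -91.71216218863685
side proj block top [253.1023 229.6755]
side block centroid 252.31746031746033 235.17460317460316 [253.4029 234.4396]
```

```bash
cat >> h.py <<'E'
from scipy.spatial.transform import Rotation as Ro
def plan(*tg):
    """targets (x,y,z,yaw_deg of tool x) -> tool-frame deltas mm/rotvec, from the present pose"""
    s=robot.get_state();R=np.array(s["ee_rot"]);p=np.array(s["eef_pos"])
    for x,y,z,yaw in tg:
        c,n=np.cos(np.radians(yaw)),np.sin(np.radians(yaw))
        T=np.array([[c,n,0],[n,-c,0],[0,0,-1]])
        print(np.round(R.T@(np.array([x,y,z])-p)*1000,1),np.round(Ro.from_matrix(R.T@T).as_rotvec(),4))
E
python3 -c "
from h import *
plan((.255,-.33,.31,21),(.30,-.1,.31,30),(.40,.05,.28,45.3),(.4785,.146,.23,45.3))"
```

```text
[ 119.7 -175.5   -6.1] [-0.0001 -0.      0.0003]
[ 244.2 -374.    -6.1] [-1.000e-04 -0.000e+00 -1.568e-01]
[ 391.4 -478.2   23.9] [-1.000e-04 -0.000e+00 -4.238e-01]
[ 499.1 -539.7   73.9] [-1.000e-04 -0.000e+00 -4.238e-01]
```

Call:
send_rows(deltas=[[120,-175,-6,0,0,0,1],[120,-175,-6,0,0,0,1],[120,-175,-6,0,0,0,1],[120,-175,-6,0,0,0,1],[244,-374,-6,0,0,-0.15,1],[244,-374,-6,0,0,-0.15,1],[244,-374,-6,0,0,-0.15,1],[244,-374,-6,0,0,-0.15,1],[244,-374,-6,0,0,-0.15,1],[391,-478,24,0,0,-0.424,1],[391,-478,24,0,0,-0.424,1],[391,-478,24,0,0,-0.424,1]])

```text
time_s: 1.8
eef_pos: [0.3754, 0.0136, 0.2878]
ee_rot: [[0.7, 0.715, 0.002], [0.715, -0.7, -0.0], [0.001, 0.002, -1.0]]
force: [0.8, -2.1, 0.9]
grip_width: 0.0853
```

```bash
python3 -c "
from h import *
print(robot.get_state()['eef_pos'],robot.get_state()['q'])
plan((.40,.05,.28,45.3),(.4785,.146,.21,45.3))"
```

```text
[0.37544068 0.0135995  0.28776361] [-1.69570175e-01 -2.76458780e-01  1.87110940e+00 -1.46779894e-04
  1.54490173e+00  6.05214157e-01]
[43.2 -7.9  7.8] [ 0.0018 -0.001   0.0054]
[166.6 -19.1  77.9] [ 0.0018 -0.001   0.0054]
```

Call:
send_rows(deltas=[[150,-17,70,0,0,0,1],[150,-17,70,0,0,0,1],[150,-17,70,0,0,0,1],[150,-17,70,0,0,0,1],[150,-17,70,0,0,0,1],[150,-17,70,0,0,0,1]])

```text
time_s: 2.4
eef_pos: [0.4682, 0.1303, 0.2174]
ee_rot: [[0.703, 0.711, -0.001], [0.711, -0.703, -0.0], [-0.001, -0.0, -1.0]]
force: [-0.1, 0.5, 0.8]
grip_width: 0.0852
```

```bash
python3 -c "
from h import *
s=robot.get_state();print(s['eef_pos'],s['joint_vel'])
plan((.4785,.146,.127,45.3))
a=save('top','top1');b=save('side','side1')
cv2.imwrite('pics/m1.png',np.hstack([a[60:330,150:450],b[60:330,130:430]]))"
```

```text
[0.46824085 0.13034396 0.21740664] [-0.01892833 -0.02713867  0.00490465 -0.00135211  0.00286791 -0.00340044]
[18.4 -3.7 90.4] [-0.0003  0.0005  0.0008]
```

View pics/m1.png

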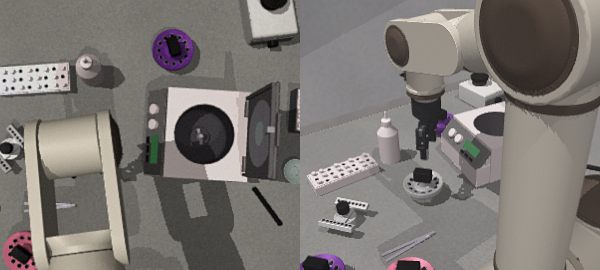

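The top view (crop) shows the forearm over the rotor. The side view shows the gripper straight above the grey rotor's block, at about (425,150). I'm lowering onto the block.

Call:
send_rows(deltas=[[18.4,-3.7,0,0,0,0,1],[18.4,-3.7,40,0,0,0,1],[18.4,-3.7,60,0,0,0,1],[18.4,-3.7,75,0,0,0,1],[18.4,-3.7,85,0,0,0,1],[18.4,-3.7,90,0,0,0,1],[18.4,-3.7,90,0,0,0,1]])

```text
time_s: 3.2
eef_pos: [0.4787, 0.1457, 0.1277]
ee_rot: [[0.704, 0.711, 0.0], [0.711, -0.704, 0.0], [0.0, 0.0, -1.0]]
force: [0.3, 0.7, -0.7]
grip_width: 0.0854
```

```bash
python3 -c "
from h import *
s=robot.get_state();print(s['eef_pos'],s['force'],s['torque'])
b=save('side','side2');cv2.imwrite('pics/m2.png',cv2.resize(b[150:270,190:310],None,fx=5,fy=5,interpolation=2))"
```

```text
[0.47871759 0.14571449 0.12765843] [ 0.28312383  0.73895421 -0.6620375 ] [-0.05079446  0.03260797 -0.05168993]
```

View pics/m2.png

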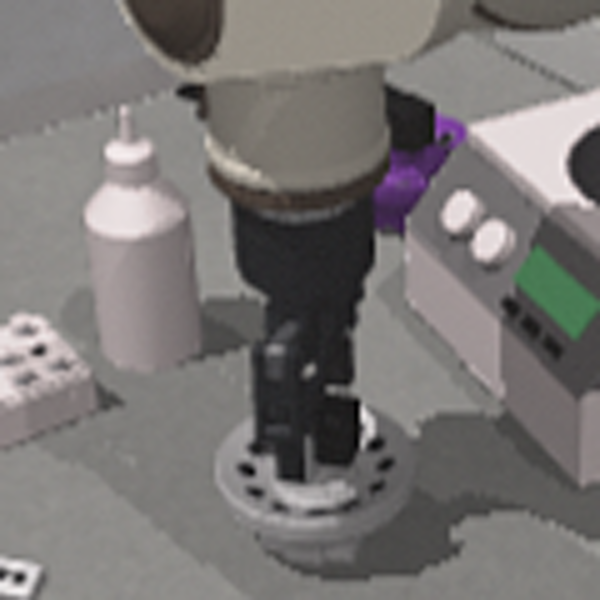

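The jaws straddle the block with no contact force. I'm closing them now.

Call:
send_rows(deltas=[[0,0,0,0,0,0,0.45],[0,0,0,0,0,0,0.4],[0,0,0,0,0,0,0.3],[0,0,0,0,0,0,0.2],[0,0,0,0,0,0,0],[0,0,0,0,0,0,0],[0,0,0,0,0,0,0],[0,0,0,0,0,0,0]], newtons=70)

```text
time_s: 4.05
eef_pos: [0.4787, 0.1462, 0.1276]
ee_rot: [[0.703, 0.711, 0.0], [0.711, -0.703, 0.0], [0.0, -0.0, -1.0]]
force: [-3.4, 2.9, 6.0]
grip_width: 0.0272
```

Call:
send_rows(deltas=[[0,0,-5,0,0,0,0],[0,0,-20,0,0,0,0],[0,0,-60,0,0,0,0],[0,0,-100,0,0,0,0],[0,0,-140,0,0,0,0],[0,0,-165,0,0,0,0],[0,0,-165,0,0,0,0]])

```text
time_s: 4.75
eef_pos: [0.4794, 0.146, 0.2956]
ee_rot: [[0.703, 0.711, 0.005], [0.711, -0.703, 0.001], [0.004, 0.003, -1.0]]
force: [-0.4, -0.1, -6.1]
grip_width: 0.0274
```

```bash
python3 - <<'E'
from h import *
np.set_printoptions(precision=4,suppress=True)
s=robot.get_state();print(s['eef_pos'],s['ee_rot'],s['force'],s['torque'],s['grip_width'])
b=save('side','side3');cv2.imwrite('pics/m3.png',cv2.resize(b[100:300,170:370],None,fx=3,fy=3,interpolation=2))
# lid top edge: image estimate from top0 at z~.32
for u,v in((426,143),(430,238),(397,157),(392,242)):print(onz("top",u,v,.32)[:2],onz("top",u,v,.13)[:2])
plan((.47,.0,.30,8.6),(.5107,-.1507,.30,8.6))
E
```

```text
[0.4794 0.146  0.2956] [[ 0.7033  0.7108  0.0049]
 [ 0.7109 -0.7033  0.0005]
 [ 0.0038  0.0031 -1.    ]] [-0.3977 -0.0843 -6.111 ] [ 0.008   0.0056 -0.003 ] 0.027364057256641913
[ 0.5988 -0.2782] [ 0.6366 -0.3428]
[ 0.3986 -0.2764] [ 0.3921 -0.3406]
[ 0.5706 -0.2149] [ 0.6021 -0.2656]
[ 0.3929 -0.1963] [ 0.3852 -0.2429]
[-110.    96.3   -7.1] [ 0.0006 -0.0016  0.6406]
[-188.5  231.2   -7.1] [ 0.0006 -0.0016  0.6406]
```

View pics/m3.png

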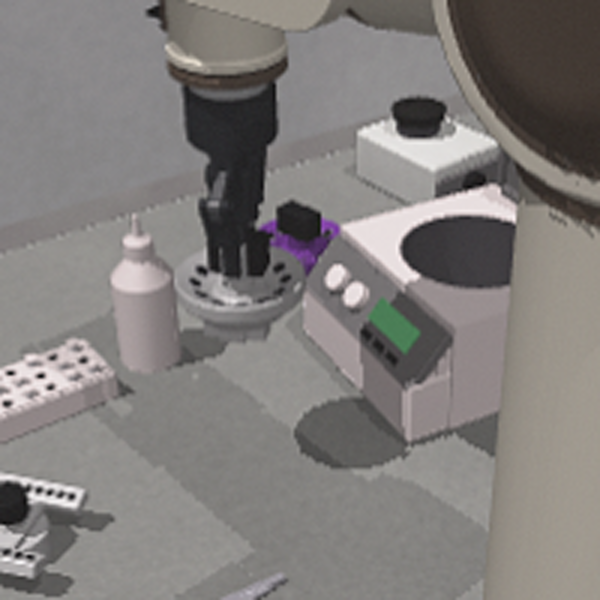

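```bash
python3 - <<'E'
from h import *
np.set_printoptions(precision=4,suppress=True)
for z in(.2,.25,.3,.35):print(z,proj("side",[.4787,.1457,z]))
p=np.array([.4794,.146,.2187]);th=np.linspace(0,2*np.pi,361)
E=np.array([proj("side",p+[.058*np.cos(t),.058*np.sin(t),0]) for t in th])
print("pred rim u range",E.min(0),E.max(0), "du per mm tool x",(proj("side",p+[.00703,.00711,0])-proj("side",p))/10)
a=np.mean([robot.capture("side").astype(float) for _ in range(4)],0);g=a.mean(2)
for r in(194,196,198,200):print(r,g[r,222:236].astype(int),g[r,264:278].astype(int))
E
```

```text
0.2 [249.9388 196.8903]
0.25 [248.8985 180.6485]
0.3 [247.8074 163.521 ]
0.35 [246.6625 145.4435]
pred rim u range [227.3146 179.9354] [271.2231 202.7943] du per mm tool x [-0.3652 -0.0336]
194 [172 171 161 139 114  98 150 152 148 147 149 119  90  98] [ 56  39  40  80  98  99  98  97 108 114 114 115 114 107]
196 [148 129 118 115 111 103 129 164 146 144 145 135 104  71] [ 81  82  97  96 107 149 115  91 112 124 115 114 115 106]
198 [125 121 120 117 113 105 113 141 163 150 141 142 143 109] [ 58  80  92  96 140 123  94  93 154 146 128 124 112 106]
200 [125 123 120 117 113 107 109 130 135 159 172 162 150 138] [105 102 103 103  98  93  97 143 159 159 160 147 128 125]
```

Rim in the side view runs from u≈228 to 270 and matches the prediction within 1 mm. The rotor is held level and centred, and the pull of 6.1 N is about 0.62 kg, as expected. Next I move over the drive axis at (0.511, -0.150) and yaw to 8.6°.

```bash
python3 -c "
from h import *
plan((.495,.0,.31,27),(.511,-.150,.31,8.6))"
```

```text
[-92.  114.5 -19.5] [-0.0014  0.0026  0.3195]
[-187.4  231.3  -19.5] [-0.001   0.0029  0.6407]
```

Call:
send_rows(deltas=[[-15,20,-10,0,0,0.05,0],[-40,50,-19,0,0,0.13,0],[-67,83,-19,0,0,0.22,0],[-94,116,-19,0,0,0.31,0],[-121,149,-19,0,0,0.4,0],[-148,182,-19,0,0,0.5,0],[-170,209,-19,0,0,0.58,0],[-182,224,-19,0,0,0.62,0],[-187,231,-19,0,0,0.64,0],[-187,231,-19,0,0,0.64,0],[-187,231,-19,0,0,0.64,0]])

```text
time_s: 6.1
eef_pos: [0.5113, -0.1486, 0.3109]
ee_rot: [[0.988, 0.151, -0.001], [0.151, -0.988, 0.001], [-0.001, -0.001, -1.0]]
force: [-0.3, 0.2, -5.7]
grip_width: 0.0272
```

```bash
python3 -c "
from h import *
np.set_printoptions(precision=4,suppress=True)
s=robot.get_state();print(s['eef_pos'],s['force'],s['torque'])
plan((.511,-.150,.21,8.6))
a=save('top','top4');b=save('side','side4')
cv2.imwrite('pics/m4.png',np.hstack([a[60:330,220:490],b[60:330,220:490]]))"
```

```text
[ 0.5113 -0.1486  0.3109] [-0.2751  0.1981 -5.7294] [-0.0042  0.0056  0.017 ]
[ -0.5   1.4 100.9] [-0.0009  0.0007  0.002 ]
```

View pics/m4.png

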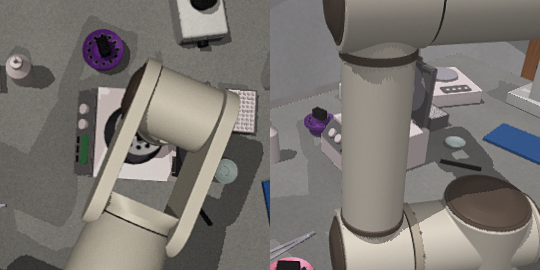

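The arm is over the chamber. In the top crop the rotor's rim shows at (140,150), below the forearm, and the lid is clear of it. I'm lowering to just above the shaft.

Call:
send_rows(deltas=[[-0.5,1.4,15,0,0,0,0],[-0.5,1.4,35,0,0,0,0],[-0.5,1.4,55,0,0,0,0],[-0.5,1.4,75,0,0,0,0],[-0.5,1.4,88,0,0,0,0],[-0.5,1.4,95,0,0,0,0],[-0.5,1.4,98,0,0,0,0],[-0.5,1.4,98,0,0,0,0],[-0.5,1.4,98,0,0,0,0]])

```text
time_s: 7.1
eef_pos: [0.5114, -0.1509, 0.2141]
ee_rot: [[0.989, 0.15, 0.001], [0.15, -0.989, -0.0], [0.001, 0.0, -1.0]]
force: [-0.7, 0.9, -5.6]
grip_width: 0.0273
```

```bash
python3 -c "
from h import *
np.set_printoptions(precision=4,suppress=True)
s=robot.get_state();print(s['eef_pos'],s['force'],s['torque'])
plan((.511,-.150,.186,8.6))"
```

```text
[ 0.5114 -0.1509  0.2141] [-0.7162  0.8729 -5.6165] [-0.0092 -0.0164 -0.0082]
[-0.3 -1.  28.1] [ 0.0005 -0.0009  0.0007]
```

Entering the shaft taper slowly, down to just above the pin.

Call:
send_rows(deltas=[[0,-0.6,4,0,0,0,0],[0,-0.6,7,0,0,0,0],[0,-0.6,10,0,0,0,0],[0,-0.6,13,0,0,0,0],[0,-0.6,15,0,0,0,0],[0,-0.6,17,0,0,0,0],[0,-0.6,17,0,0,0,0]])

```text
time_s: 7.8
eef_pos: [0.511, -0.1502, 0.1961]
ee_rot: [[0.989, 0.15, -0.0], [0.15, -0.989, 0.0], [-0.0, -0.0, -1.0]]
force: [-0.4, 0.2, -6.8]
grip_width: 0.0271
```

Call:
send_rows(deltas=[[0,0,2,0,0,0,0],[0,0,4,0,0,0,0],[0,0,6,0,0,0,0],[0,0,7,0,0,0,0],[0,0,7,0,0,0,0]])

```text
time_s: 8.3
eef_pos: [0.511, -0.1502, 0.1892]
ee_rot: [[0.989, 0.15, -0.0], [0.15, -0.989, 0.0], [-0.0, -0.0, -1.0]]
force: [0.1, 0.1, -5.9]
grip_width: 0.0272
```

```bash
python3 -c "
from h import *
np.set_printoptions(precision=4,suppress=True)
s=robot.get_state();print(s['eef_pos'],s['force'],s['torque'])
plan((.511,-.150,.172,8.6))"
```

```text
[ 0.511  -0.1502  0.1892] [ 0.0852  0.0599 -5.8593] [ 0.0131 -0.009  -0.0277]
[ 0.  -0.2 17.2] [-0.0003  0.0002  0.0007]
```

Call:
send_rows(deltas=[[0,0,2,0,0,0,0],[0,0,4,0,0,0,0],[0,0,6,0,0,0,0],[0,0,7,0,0,0,0],[0,0,8,0,0,0,0],[0,0,9,0,0,0,0],[0,0,9,0,0,0,0]])

```text
time_s: 9.0
eef_pos: [0.511, -0.1502, 0.1803]
ee_rot: [[0.989, 0.15, -0.0], [0.15, -0.989, 0.0], [-0.0, -0.0, -1.0]]
force: [-0.4, -0.6, -6.3]
grip_width: 0.0271
```

Call:
send_rows(deltas=[[0,0,1,0,0,0,0],[0,0,2,0,0,0,0],[0,0,3,0,0,0,0],[0,0,4,0,0,0,0],[0,0,4,0,0,0,0]])

```text
time_s: 9.5
eef_pos: [0.511, -0.1502, 0.1762]
ee_rot: [[0.989, 0.15, -0.0], [0.15, -0.989, 0.0], [-0.0, -0.0, -1.0]]
force: [-0.8, -0.0, -6.2]
grip_width: 0.0272
```

The rotor is 6 mm below the height where it would stop on the pin and nothing resists, so the slot is engaged. I'll continue down to the seat.

Call:
send_rows(deltas=[[0,0,1,0,0,0,0],[0,0,2,0,0,0,0],[0,0,3,0,0,0,0],[0,0,3.5,0,0,0,0],[0,0,3.5,0,0,0,0]])

```text
time_s: 10.0
eef_pos: [0.511, -0.1502, 0.1729]
ee_rot: [[0.989, 0.15, -0.0], [0.15, -0.989, 0.0], [-0.0, -0.0, -1.0]]
force: [1.1, 0.4, -6.6]
grip_width: 0.0273
```

Call:
send_rows(deltas=[[0,0,0.5,0,0,0,0],[0,0,1,0,0,0,0],[0,0,1.5,0,0,0,0],[0,0,1.5,0,0,0,0]])

```text
time_s: 10.4
eef_pos: [0.5112, -0.1502, 0.1724]
ee_rot: [[0.989, 0.15, 0.001], [0.15, -0.989, -0.0], [0.001, 0.0, -1.0]]
force: [-4.0, 3.1, 8.8]
grip_width: 0.0274
```

Contact at TCP z = 0.1724 against an expected 0.172, so the rotor is seated. Releasing and rising.

Call:
send_rows(deltas=[[0,0,-1,0,0,0,0.4],[0,0,-1,0,0,0,0.7],[0,0,-1,0,0,0,0.7],[0,0,-1,0,0,0,0.7],[0,0,-1,0,0,0,0.7],[0,0,-1,0,0,0,0.7]])

```text
time_s: 11.0
eef_pos: [0.5111, -0.1502, 0.1724]
ee_rot: [[0.989, 0.15, -0.0], [0.15, -0.989, 0.0], [-0.0, -0.0, -1.0]]
force: [-0.3, 0.4, 0.9]
grip_width: 0.06
```

Call:
send_rows(deltas=[[0,0,-10,0,0,0,0.7],[0,0,-30,0,0,0,0.7],[0,0,-60,0,0,0,0.7],[0,0,-100,0,0,0,0.7],[0,0,-150,0,0,0,0.7],[0,0,-190,0,0,0,0.7],[0,0,-190,0,0,0,0.7]])

```text
time_s: 11.7
eef_pos: [0.5115, -0.1504, 0.3691]
ee_rot: [[0.989, 0.15, 0.008], [0.15, -0.989, -0.004], [0.007, 0.005, -1.0]]
force: [0.9, -0.2, -0.4]
grip_width: 0.0602
```

```bash
python3 -c "
from h import *
np.set_printoptions(precision=4,suppress=True)
s=robot.get_state();print(s['eef_pos'],s['q'],s['force'],s['grip_width'])
plan((.40,.10,.36,8.6),(.33,-.2,.36,8.6))"
```

```text
[ 0.5115 -0.1504  0.3691] [-0.4306  0.0446  1.4232  0.0001  1.6651  0.9893] [ 0.9216 -0.1548 -0.4442] 0.060205932725336565
[ -72.7 -264.4    7.3] [ 0.0047 -0.0074  0.0008]
[-187.    21.7    7.8] [ 0.0047 -0.0074  0.0008]
```

```bash
python3 -c "
from h import *
plan((.505,-.15,.46,5),(.505,-.37,.46,5))"
```

```text
[ -5.7  -1.  -91. ] [ 0.0045 -0.0075  0.0636]
[-38.8 216.5 -90.2] [ 0.0045 -0.0075  0.0636]
```

Call:
send_rows(deltas=[[-5,-1,-40,0,0,0.05,0],[-5,-1,-85,0,0,0.05,0],[-5,-1,-100,0,0,0.05,0],[-15,50,-100,0,0,0.05,0],[-22,100,-100,0,0,0.05,0],[-30,150,-100,0,0,0.05,0],[-36,200,-100,0,0,0.05,0],[-39,216,-100,0,0,0.05,0],[-39,216,-100,0,0,0.05,0],[-39,216,-100,0,0,0.05,0]])

```text
time_s: 12.7
eef_pos: [0.5048, -0.3697, 0.4624]
ee_rot: [[0.995, 0.1, -0.0], [0.1, -0.995, 0.001], [-0.0, -0.001, -1.0]]
force: [-0.3, 0.6, 0.3]
grip_width: 0.0002
```

```bash
python3 -c "
from h import *
np.set_printoptions(precision=4,suppress=True)
s=robot.get_state();print(s['eef_pos'],s['q'],s['force'],s['grip_width'])
plan((.505,-.35,.365,5))
a=save('top','top5');b=save('side','side5')
cv2.imwrite('pics/m5.png',cv2.resize(np.hstack([a[100:300,280:480],b[100:300,250:450]]),None,fx=2,fy=2,interpolation=2))"
```

```text
[ 0.5048 -0.3697  0.4624] [-0.7552  0.2641  0.9857  0.0003  1.8923  0.7154] [-0.2973  0.6379  0.3188] 0.0001861687027038265
[  2.2 -19.5  97.5] [-0.0005  0.0001  0.013 ]
```

View pics/m5.png

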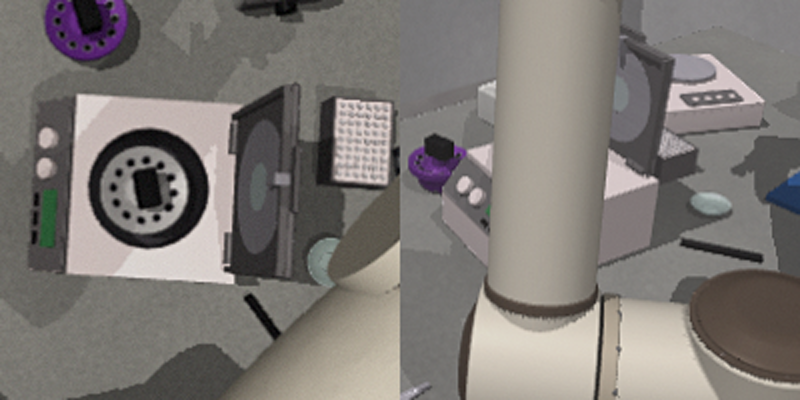

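The top view shows the rotor seated concentric in the chamber, with the block at crop (150,187) and along the pin's direction. The open lid's back edge is at crop column ~298, clear of the gripper. Now I work out the lid-closing arc for the fingertips.

```bash
cat > arc.py <<'E'
from h import *
import sys
H=np.array([.502,-.2496,.132]);u=np.array([.087,.996,0]);z=np.array([0,0,1.])
def tcp(deg,r=.16):
    f=np.radians(deg);d=np.cos(f)*u+np.sin(f)*z;n=-np.sin(f)*u+np.cos(f)*z
    return H+r*d+(.018+.012*np.sin(f))*n+.073*z
if __name__=="__main__":
    for a in map(float,sys.argv[1:]):
        t=tcp(a);print(a,np.round(t,4),end=" ");plan((*t,5.7))
E
python3 arc.py 110 100 90 80 70 60 50 40
```

```text
110.0 [ 0.4948 -0.3315  0.3453] [ -6.4 -38.  117.7] [ 0.0002 -0.0005  0.0021]
100.0 [ 0.497  -0.3065  0.3574] [ -1.7 -62.6 105.6] [ 0.0002 -0.0005  0.0021]
90.0 [ 0.4994 -0.2795  0.365 ] [  3.4 -89.3  98. ] [ 0.0002 -0.0005  0.0021]
80.0 [ 0.5019 -0.2512  0.3677] [   8.8 -117.2   95.3] [ 0.0002 -0.0005  0.0021]
70.0 [ 0.5044 -0.2225  0.3654] [  14.2 -145.5   97.7] [ 0.0002 -0.0005  0.0021]
60.0 [ 0.5068 -0.1944  0.3578] [  19.4 -173.2  105.3] [ 0.0002 -0.0005  0.0021]
50.0 [ 0.5091 -0.1679  0.345 ] [  24.4 -199.3  118. ] [ 0.0002 -0.0005  0.0021]
40.0 [ 0.5112 -0.144   0.3275] [  28.9 -222.9  135.5] [ 0.0002 -0.0005  0.0021]
```

Call:
send_rows(deltas=[[-2,-15,40,0,0,0,0],[-2,-20,85,0,0,0,0],[-2,-25,104,0,0,0,0],[-2,-40,106,0,0,0,0],[-2,-60,106,0,0,0,0],[0,-75,102,0,0,0,0],[3,-89,98,0,0,0,0],[6,-103,96,0,0,0,0],[9,-117,95,0,0,0,0],[9,-117,95,0,0,0,0]])

```text
time_s: 13.8
eef_pos: [0.5025, -0.2506, 0.368]
ee_rot: [[0.995, 0.102, 0.001], [0.102, -0.995, 0.0], [0.001, -0.0, -1.0]]
force: [0.6, -1.3, 0.5]
grip_width: 0.0001
```

```bash
python3 arc.py 80 70 60 50 40 30 20
```

```text
80.0 [ 0.5019 -0.2512  0.3677] [-0.7  0.5  0.2] [-0.0002 -0.0007  0.003 ]
70.0 [ 0.5044 -0.2225  0.3654] [  4.7 -27.7   2.6] [-0.0002 -0.0007  0.003 ]
60.0 [ 0.5068 -0.1944  0.3578] [ 10.  -55.4  10.2] [-0.0002 -0.0007  0.003 ]
50.0 [ 0.5091 -0.1679  0.345 ] [ 15.  -81.5  22.9] [-0.0002 -0.0007  0.003 ]
40.0 [ 0.5112 -0.144   0.3275] [  19.6 -105.1   40.5] [-0.0002 -0.0007  0.003 ]
30.0 [ 0.513  -0.1235  0.3058] [  23.4 -125.3   62.2] [-0.0002 -0.0007  0.003 ]
20.0 [ 0.5144 -0.1074  0.2805] [  26.5 -141.2   87.5] [-0.0002 -0.0007  0.003 ]
```

Call:
send_rows(deltas=[[2,-14,1,0,0,0,0],[4.7,-28,2.5,0,0,0,0],[7,-42,6,0,0,0,0],[10,-55,10,0,0,0,0],[12,-69,16,0,0,0,0],[15,-81,23,0,0,0,0],[17,-94,31,0,0,0,0],[19.6,-105,40,0,0,0,0],[19.6,-105,40,0,0,0,0]])

```text
time_s: 14.7
eef_pos: [0.511, -0.1443, 0.326]
ee_rot: [[0.995, 0.102, -0.002], [0.102, -0.995, 0.001], [-0.001, -0.002, -1.0]]
force: [0.6, -0.2, -0.4]
grip_width: 0.0001
```

```bash
python3 arc.py 40 30 20 10 5 2 0; python3 -c "
from h import *
print(robot.get_state()['force'])
a=save('top','top6');b=save('side','side6')
cv2.imwrite('pics/m6.png',cv2.resize(np.hstack([a[100:300,280:480],b[100:300,250:450]]),None,fx=2,fy=2,interpolation=2))"
```

```text
40.0 [ 0.5112 -0.144   0.3275] [ 0.3 -0.2 -1.5] [-0.0016  0.0014  0.0028]
30.0 [ 0.513  -0.1235  0.3058] [  4.2 -20.4  20.3] [-0.0016  0.0014  0.0028]
20.0 [ 0.5144 -0.1074  0.2805] [  7.3 -36.3  45.6] [-0.0016  0.0014  0.0028]
10.0 [ 0.5154 -0.0961  0.2526] [  9.4 -47.3  73.5] [-0.0016  0.0014  0.0028]
5.0 [ 0.5157 -0.0925  0.2379] [ 10.1 -50.9  88.2] [-0.0016  0.0014  0.0028]
2.0 [ 0.5159 -0.091   0.229 ] [ 10.4 -52.3  97.1] [-0.0016  0.0014  0.0028]
0.0 [ 0.5159 -0.0902  0.223 ] [ 10.6 -53.1 103.1] [-0.0016  0.0014  0.0028]
[ 0.64987874 -0.22705406 -0.39276739]
```

View pics/m6.png

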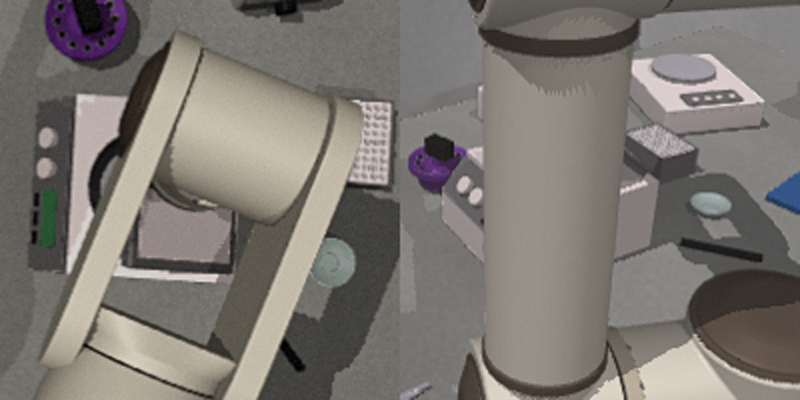

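The lid has tipped over the chamber: its outer face shows at crop (185,240), and it has gone from the side view. I'll continue the arc down.

Call:
send_rows(deltas=[[2,-10,10,0,0,0,0],[4,-20,20,0,0,0,0],[6,-29,33,0,0,0,0],[7,-36,46,0,0,0,0],[8,-42,59,0,0,0,0],[9.4,-47,72,0,0,0,0],[10,-50,82,0,0,0,0],[10,-52,89,0,0,0,0],[10,-52,94,0,0,0,0],[10,-52,94,0,0,0,0]])

```text
time_s: 15.8
eef_pos: [0.5156, -0.0932, 0.2328]
ee_rot: [[0.995, 0.101, -0.001], [0.101, -0.995, 0.0], [-0.001, -0.001, -1.0]]
force: [0.1, 0.6, 0.6]
grip_width: 0.0001
```

Call:
send_rows(deltas=[[0,0,1.5,0,0,0,0],[0,0,3,0,0,0,0],[0,0,4.5,0,0,0,0],[0,0,6,0,0,0,0],[0,0,6,0,0,0,0]])

```text
time_s: 16.3
eef_pos: [0.5158, -0.0932, 0.2273]
ee_rot: [[0.995, 0.101, -0.0], [0.101, -0.995, 0.0], [-0.0, -0.0, -1.0]]
force: [-0.2, -0.5, 0.2]
grip_width: -0.0003
```

Call:
send_rows(deltas=[[0,0,1,0,0,0,0],[0,0,2,0,0,0,0],[0,0,3,0,0,0,0],[0,0,3.5,0,0,0,0],[0,0,3.5,0,0,0,0]])

```text
time_s: 16.8
eef_pos: [0.5157, -0.0932, 0.2238]
ee_rot: [[0.995, 0.101, -0.0], [0.101, -0.995, 0.0], [-0.0, -0.0, -1.0]]
force: [1.2, 0.3, -0.2]
grip_width: 0.0001
```

Call:
send_rows(deltas=[[0,0,0.5,0,0,0,0],[0,0,1,0,0,0,0],[0,0,1,0,0,0,0]])

```text
time_s: 17.1
eef_pos: [0.5158, -0.0932, 0.2229]
ee_rot: [[0.995, 0.101, -0.0], [0.101, -0.995, 0.0], [-0.0, -0.0, -1.0]]
force: [0.7, 0.5, 0.3]
grip_width: 0.0
```

Call:
send_rows(deltas=[[0,0,0.5,0,0,0,0],[0,0,1,0,0,0,0],[0,0,1.5,0,0,0,0],[0,0,1.5,0,0,0,0]])

```text
time_s: 17.5
eef_pos: [0.5158, -0.0931, 0.2216]
ee_rot: [[0.995, 0.101, 0.0], [0.101, -0.995, 0.0], [0.0, -0.0, -1.0]]
force: [-1.4, 2.6, 4.7]
grip_width: 0.0003
```

Call:
send_rows(deltas=[[0,0,0.5,0,0,0,0],[0,0,1,0,0,0,0],[0,0,1,0,0,0,0]])

```text
time_s: 17.8
eef_pos: [0.5158, -0.0931, 0.2215]
ee_rot: [[0.995, 0.101, 0.001], [0.101, -0.995, -0.0], [0.001, 0.0, -1.0]]
force: [-6.8, 2.8, 15.7]
grip_width: -0.0003
```

The lid is stiff at 15.7 N with the fingertips at z ≈ 0.149, against 0.150 expected with it shut. Retreating and checking.

Call:
send_rows(deltas=[[0,0,-5,0,0,0,0],[0,0,-30,0,0,0,0],[0,0,-70,0,0,0,0],[0,0,-120,0,0,0,0],[-50,0,-150,0,0,0,0],[-100,20,-150,0,0,0,0],[-140,60,-150,0,0,0,0],[-170,100,-150,0,0,0,0],[-190,150,-150,0,0,0,0],[-205,200,-150,0,0,0,0],[-215,250,-150,0,0,0,0],[-225,300,-150,0,0,0,0]])

```text
time_s: 19.0
eef_pos: [0.3234, -0.3934, 0.3706]
ee_rot: [[0.995, 0.1, 0.0], [0.1, -0.995, -0.001], [0.0, 0.001, -1.0]]
force: [0.7, -0.0, 1.2]
grip_width: 0.0
```

Call:
send_rows(deltas=[[-20,50,0,0,0,0,0],[-30,100,0,0,0,0,0],[-40,150,0,0,0,0,0],[-40,150,0,0,0,0,0],[-40,150,0,0,0,0,0]])

```text
time_s: 19.5
eef_pos: [0.2994, -0.5457, 0.369]
ee_rot: [[0.995, 0.099, -0.001], [0.099, -0.995, 0.002], [-0.001, -0.002, -1.0]]
force: [0.1, 1.1, 0.5]
grip_width: -0.0
```

```bash
python3 -c "
from h import *
s=robot.get_state();print(s['time_s'],s['eef_pos'],s['force'])
a=save('top','top7');b=save('side','side7')
cv2.imwrite('pics/m7.png',cv2.resize(np.hstack([a[80:330,130:480],b[100:350,130:480]]),(800,286),interpolation=2))"
```

```text
19.5 [ 0.29942305 -0.54572387  0.36904303] [0.12544563 1.10337397 0.4866806 ]
```

View pics/m7.png

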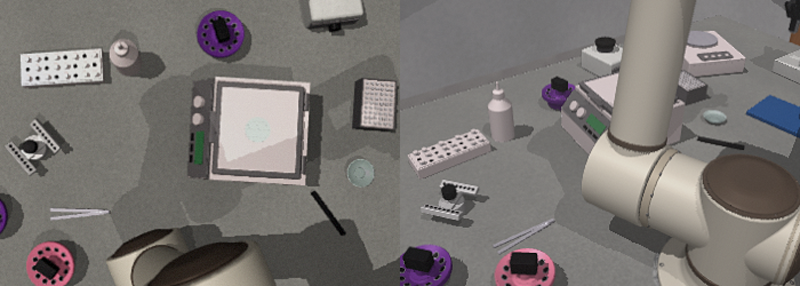

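The lid lies flat and shut, at crop (258,130) in the top view. The strip rotor, rack, bottle, dish, tweezers and tip box are where they were, and the arm is clear of everything.

```bash
python3 -c "
from h import *
print(robot.sign_off())"
```

```text
the job is handed in; nothing more can be done
None
```

The grey twelve-place rotor is back in the centrifuge and the lid is shut. I handed the job in at about 19.6 s with the arm clear of everything.

- **Rotor:** I gripped it by its block, turned the slot to the pin (about 8.6° in the world frame) and lowered it over the shaft. It passed the pin without resistance and touched down gently, about 9 N upward at the wrist. Tool height at touchdown was 0.1724 m against 0.172 m expected when home. A picture taken before closing showed it centred in the chamber.
- **Lid:** I pushed it over from behind with closed fingers and pressed it down until it was stiff, 15.7 N with the fingertips at about 0.149 m. A shut lid's face should be at 0.150 m. The last pictures show it flat.
- **Other things on the bench:** by eye in the last pictures, the strip rotor and the other things are where they were.

No check failed. The force reading was close to zero for most of the lid's travel, so I judged it shut from the stiff contact at the end and the pictures.

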